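Gauge two centrifuge adapters for swelling and sort them

TASK

One of the two grey centrifuge adapters has swollen in the autoclave and no longer fits its rotor; find out which with the leaning steel go-gauge, trying an adapter in the bore without forcing it. Let the adapter that fits slide right through the bore into the catch tray below, and put the one that does not fit into the open plastic tub. Leave the white reagent bottle beside them, the timer and the roll of tape where they are.

Things in the scene. Friction and masses are not known exactly. Their poses are not given: they have to be found in the camera images.
- adapter_a_center (a point): Grey plastic adapter, 115 mm tall, 0.12 kg, upright on the bench at the start: a round shank (nose end) 75 mm long with 3 mm bevel, and on it a square grip 26 x 26 mm, 40 mm tall. One adapter has a 38 mm shank and fits, the other a swollen 44 mm shank; which one is not told. The point is on its axis 57.5 mm above the nose end; z points from nose to grip, x and y are square to the grip's flats.
- adapter_b_center (a point): The other grey adapter: the same words apply (same height and grip, shank 38 or 44 mm). The point is on its axis 57.5 mm above the nose end; z points from nose to grip, x and y are square to the grip's flats.
- gauge: Fixed aluminium gauge stand: open catch tray 270 x 160 mm, walls 42 mm high, with two posts 157 mm high (outer faces at y = +-54 mm) that hold the leaning bore. Origin on the bench right below the centre of the bore's mouth; z up, x away from the robot, the way the bore runs down. The tray spans x = -65 to 205 mm, y = +-80 mm.
- gauge_bore: Steel bore of the gauge, fixed, open at both ends, leaning 32 degrees with its mouth up and toward the robot. Origin at the mouth rim's centre, 170 mm above the bench; z out of the mouth along the axis, y level. Funnel 55 mm wide, 7 mm deep (61 mm outside), then a slippery 41 mm bore to z = -36 mm. A fitting adapter let go in it slides out below; a swollen one stops less than 10 mm in.
- reject_tub: Open purple plastic tub, fixed on the bench: 109 x 154 mm (long side along y), 95 mm high, inside 96 x 140 mm, floor 2 mm thick. Origin at the centre of its underside, z up.
- bottle: White reagent bottle, 54 mm wide and 95 mm tall, a bystander. Origin at the centre of its underside.
- timer: Grey bench timer, 65 x 70 x 18 mm, a bystander. Origin at the centre of its underside.
- tape_roll: Roll of masking tape lying flat, 96 mm across and 25 mm high, a bystander. Origin at the centre of its underside.
Mind the look-alikes: they are no part of the job. Leave any yellow look-alike of the part that bears adapter_b_center alone. What is shaped like the part that bears adapter_a_center but blue is not meant.

How it is judged:
By the outcome, as a careful person would: the job done as asked, in the order asked, and still so for the second after the job is handed in, with the robot touching nothing.
It also fails if it takes over 72 s, if anything falls off the work surface, if the arm or the gripper's body presses on something with over 40 N, if the wrist force passes 120 N, or if a joint passes its speed limit or range.

ROBOT

A 6-joint arm with a two-finger parallel gripper is mounted at the origin on a cart in front of the work surface, level with it; the furniture and walls round the work are solid. World frame = base frame: x ahead of the robot, y to its left, z up, the work surface at z = 0. Lengths are in m, angles in degrees, forces in N, time in s.
With the tool pointing down it reaches from about 0.4 to 0.825 m from the base axis. Payload 7 kg.
Tool frame: the origin (TCP) lies on the centre line of the jaws, within the pads' length; the fingertips stand 11 mm ahead of it and the grasp point (between the pads) lies 8 mm behind it; z points along the fingers, y is the line along which they close (so a half turn about z gives the same grasp; the last joint's range is limited). The gripper opens to 88 mm and grips with 3 to 60 N. Pads are 19 mm wide; open, the fingers measure 130 mm over their backs; the gripper's body (78 mm by 193 mm) begins 47 mm behind the grasp point.
Start: joints at [-56.087, 20.546, 0.682, 0, -70.136, -16.507], TCP at [0.202, -0.644, 0.238] pointing down, gripper open.
Joint ranges: [-176.03, 176.03], [-82.01, 121.73], [-58.28, 71.71], [-173.87, 95.51], [-174.79, -0.11], [-173.66, 173.66]. Speed limits (degrees/s): [136.94, 136.94, 172.46, 180, 180, 180].

INTERFACE

Orientations are given as [roll, pitch, yaw] about the fixed x, y, z axes, in that order (R = Rz(yaw) Ry(pitch) Rx(roll)).
In Python, from plant import r, capture, camera_model, job gives the robot as it stands.
- The arm moves only by the tool drive_tool, never from a script. Its argument "increments" is a list that holds one entry, the list of rows, each a list of 5 numbers: the gripper's target within -1 to 1 (fully open at 1, half-way at 0, shut at -1), then the shift along the tool's x, y, z scaled (see below), then the turn about the tool's z scaled (see below). In form: [[[gripper, tx, ty, tz, roll], ...]]. A call has 1 to 5 rows; each row is the pose to reach, as a shift and turn from the pose commanded when the call began, along the tool's axes at that moment, turning the shorter way round; what a row does not reach only later rows make up. The controller multiplies each number of a shift by 120 mm and each number of a turn by 360 degrees. A row lasts 1/8 s, in which the tool goes at most 62.5 mm and 10.7 degrees, less where a joint would pass 70% of its speed; a pose out of reach is approached as far as the arm can. A call with a number of a shift or a turn outside -1 to 1 is refused whole. A call with a gripper value outside its range is refused whole. The fingers move at their own pace and stop on an object; "squeeze" is the grip in N (left out, the last holds). Time passes only in rows, so rows that repeat a pose let the fingers close. It gives the time, the measured TCP pose, the force, the opening and the grip force at its end, in the units of the state.
- r.get_state(): the state, without advancing time (a new reading comes with each control period).
- capture(name): name is "side" or "top" or "wrist"; returns the picture (400x640x3 uint8, red, green, blue); there is no depth.
- camera_model(name): a dict with "camera_matrix" (3x3 intrinsics, pixels), "rvec" (rotation vector, rad) and "tvec" (3), from world to camera coordinates, as OpenCV has them. Camera axes: x right, y down, z forward; pixel columns grow to the right and rows downward; lengths in m; the calibration is good to about 2 mm. A picture is of the moment at which its call begins: read the wrist's pose just before it. camera_model takes no time and is no camera call; for the wrist camera it gives the pose at the moment of the call.
- job.close_job(): hands the job in; it is judged then, once.
The state is a dict: "time_s": time; "joints": joint angles; "qd": joint speeds; "joint_torque": joint torques, N m; "tcp_pos": TCP position; "eef_rot": TCP orientation; "contact_force": force on the tool from outside, world axes, zero at the start; "moment": the same for the moment, N m; "gripper_width": finger opening in m; "gripper_force": force on a finger pad.
Only numpy, scipy, OpenCV 4.12 (cv2) and the standard library are available. Lean on these libraries where they do the work, as an engineer would, in place of code of your own. Each camera call takes 0.05 s, during which the arm holds its last target. There are 200 camera calls.

## Working session

There is one attempt and no reset: what is moved stays moved. The work goes in short steps, Python scripts to look and compute and a tool call to move; the robot and the scene stay as the last step left them, time stands still between calls to the robot, and variables do not carry over. Pictures are saved under pics/ and viewed, at most 13 in all, crops included, and the job is handed in when it is done.

Besides the shell and the picture viewer there is one more tool, called after "Emit:" as name([rows], argument=value, ...), one row to a line, values as JSON. drive_tool: Moves the arm, as the interface text tells. Its arguments: {"type":"object","properties":{"increments":{"type":"array"},"squeeze":{"type":"number"}},"required":["increments"]}

```bash
mkdir -p pics; ls
python3 - <<'E'
from plant import r,capture,camera_model,job
import cv2
for n in("top","side"):
    im=capture(n); cv2.imwrite(f"pics/{n}0.png",im[:,:,::-1])
    m=camera_model(n); print(n,m)
s=r.get_state(); print({k:s[k] for k in("time_s","tcp_pos","eef_rot","gripper_width","contact_force")})
E
```

```text
pics
top {'camera_matrix': array([[504.78078687,   0.        , 316.01932117],
       [  0.        , 504.78078687, 203.79333463],
       [  0.        ,   0.        ,   1.        ]]), 'rvec': array([ 2.15197278, -2.09848056,  0.18935861]), 'tvec': array([0.05892989, 0.49946985, 1.82492035])}
side {'camera_matrix': array([[434.43851905,   0.        , 310.42467228],
       [  0.        , 434.43851905, 201.44088964],
       [  0.        ,   0.        ,   1.        ]]), 'rvec': array([ 0.98585475, -2.60806025,  0.88659564]), 'tvec': array([0.37175299, 0.29827721, 1.15665079])}
{'time_s': 0.1, 'tcp_pos': array([ 0.20177873, -0.64371399,  0.23673397]), 'eef_rot': array([ 1.79915918e+02, -9.20259766e-03, -1.62597694e+02]), 'gripper_width': 0.08754535661846939, 'contact_force': array([-0.15777927,  0.2056625 , -0.69220955])}
```

View pics/top0.png

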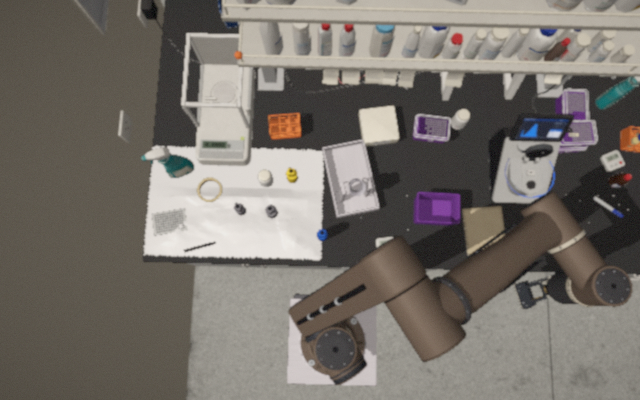

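View pics/side0.png

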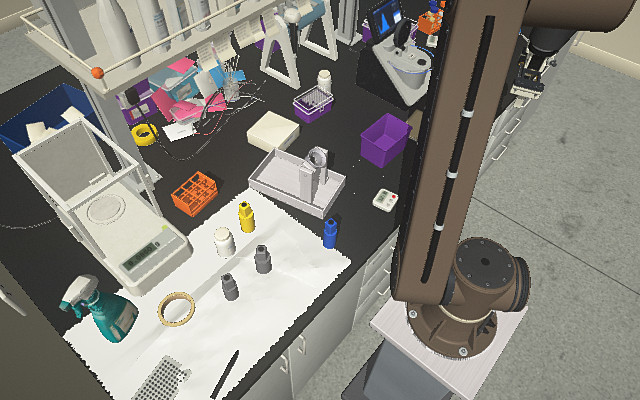

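Seen in the top view: grey adapters at (239,208) and (271,211). Look-alikes are the yellow one at (291,175) and the blue one at (322,235). The white bottle is at (264,177), the tape at (209,189), the gauge at (350,180) and the tub at (438,208). By the description I want the two grey ones; next I check them close up.

```bash
cat > h.py <<'E'
import numpy as np, cv2
from plant import r,capture,camera_model,job
def ray(n,u,v,m=None):
    m=m or camera_model(n); R=cv2.Rodrigues(np.array(m["rvec"]))[0]; t=np.array(m["tvec"]).ravel()
    d=R.T@np.linalg.solve(m["camera_matrix"],[u,v,1.]); return -R.T@t,d
def onz(n,u,v,z,m=None):
    c,d=ray(n,u,v,m); return (c+d*(z-c[2])/d[2]).round(4)
def tri(a,b):
    (c1,d1),(c2,d2)=ray("top",*a),ray("side",*b)
    s=np.linalg.lstsq(np.c_[d1,-d2],c2-c1,rcond=None)[0]
    p,q=c1+s[0]*d1,c2+s[1]*d2; return ((p+q)/2).round(4),np.linalg.norm(p-q).round(4)
def proj(n,p,m=None):
    m=m or camera_model(n); return cv2.projectPoints(np.array(p,float).reshape(-1,3),m["rvec"],m["tvec"],m["camera_matrix"],None)[0].reshape(-1,2).round(1)
E
python3 - <<'E'
import cv2
t=cv2.imread("pics/top0.png");s=cv2.imread("pics/side0.png")
R=lambda i,k:cv2.resize(i,None,fx=k,fy=k,interpolation=cv2.INTER_CUBIC)
cv2.imwrite("pics/c1.png",R(t[135:260,225:465],3.3))   # offset 225,135
cv2.imwrite("pics/c2.png",R(s[135:305,205:405],3.5))
E
```

```text
(no output)
```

View pics/c1.png

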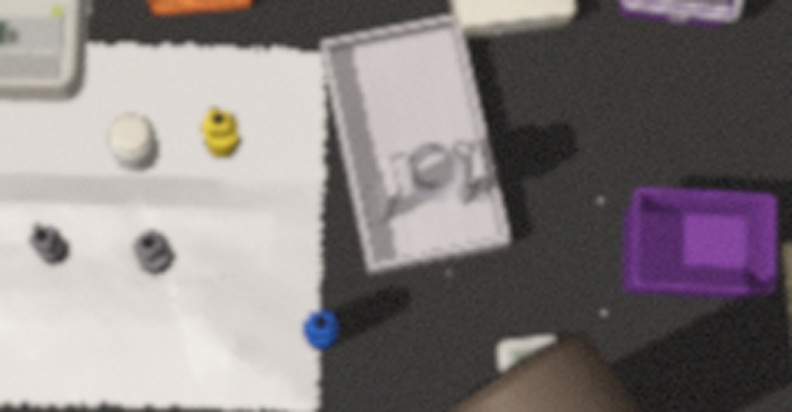

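View pics/c2.png

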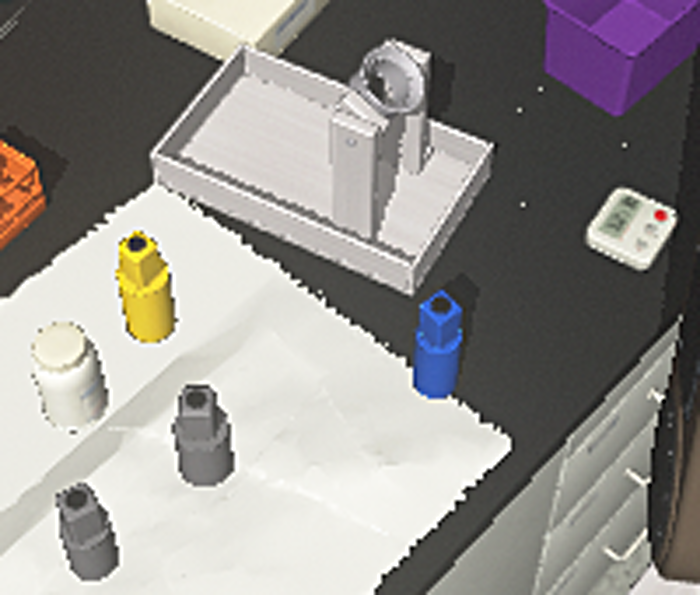

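Crops show two grey adapters (shank plus square grip), clearly apart from yellow and blue. In the side crop the right one's shank is about 57 px wide and the left one's about 50. The bore mouth is at (388,78) there and at (433,166) in the top crop.

Run:
```python
from h import *
T=lambda u,v:(225+u/3.3,135+v/3.3); S=lambda u,v:(205+u/3.5,135+v/3.5)
print("left top",tri(T(41,232),S(77,497)),onz("top",*T(41,232),.115),onz("side",*S(77,497),.115))
print("right top",tri(T(151,238),S(199,398)),onz("top",*T(151,238),.115),onz("side",*S(199,398),.115))
c=[onz("top",*T(*p),.042) for p in((322,40),(460,17),(510,243),(368,272))]
for p in c: print(p)
c=np.array(c); a=(c[0]+c[1]-c[2]-c[3])/2; yaw=np.degrees(np.arctan2(a[1],a[0]))
b=c[0]+c[3]-c[1]-c[2]; print("gauge yaw",yaw,np.degrees(np.arctan2(b[1],b[0]))-90,np.linalg.norm(a))
ctr=c.mean(0); ax=a/np.linalg.norm(a); print("gauge origin",ctr-0.07*ax)
cs=[onz("side",*S(*p),.042) for p in((245,48),(493,150),(412,290),(153,157))]
cs=np.array(cs);print(cs); a=(cs[0]+cs[3]-cs[1]-cs[2])/2; print("side yaw",np.degrees(np.arctan2(a[1],a[0])),cs.mean(0)-.07*a/np.linalg.norm(a))
print("mouth",tri(T(433,166),S(388,78)),onz("top",*T(433,166),.17),onz("side",*S(388,78),.17))
t=[onz("top",*T(*p),.095) for p in((633,190),(778,190),(778,295),(625,291))];print("tub",t,np.mean(t,0))
for n,w,p in(("L",50,(90,550)),("R",57,(205,455))):
    q=onz("side",*S(*p),.04); m=camera_model("side");z=(cv2.Rodrigues(m["rvec"])[0]@q+m["tvec"])[2]; print(n,"shank mm",w/3.5*z/434*1000)
print("bottle",onz("top",*T(130,135),.095),"yel",onz("top",*T(217,117),.115),"blue",onz("top",*T(319,320),.115))
print(r.get_state()["joints"])
```

```text
left top (array([0.4712, 0.35  , 0.1115]), np.float64(0.0049)) [0.4726 0.3509 0.115 ] [0.4673 0.3496 0.115 ]
right top (array([0.4682, 0.2312, 0.1047]), np.float64(0.0061)) [0.469  0.2319 0.115 ] [0.4604 0.2336 0.115 ]
[0.7173 0.0522 0.042 ]
[ 0.7487 -0.106   0.042 ]
[ 0.4861 -0.1642  0.042 ]
[ 0.4492 -0.0055  0.042 ]
gauge yaw 12.319445256636604 12.16265035285582 0.27160416970289697
gauge origin [ 0.53193687 -0.07081034  0.042     ]
[[ 0.7396 -0.099   0.042 ]
 [ 0.4819 -0.1568  0.042 ]
 [ 0.4364  0.0113  0.042 ]
 [ 0.7065  0.0547  0.042 ]]
side yaw 10.854118430218447 [ 0.52235231 -0.06063163  0.042     ]
mouth (array([ 0.5412, -0.0694,  0.1663]), np.float64(0.0078)) [ 0.5439 -0.0672  0.17  ] [ 0.5353 -0.0682  0.17  ]
tub [array([ 0.5392, -0.2924,  0.095 ]), array([ 0.5431, -0.4514,  0.095 ]), array([ 0.4268, -0.4483,  0.095 ]), array([ 0.4271, -0.2826,  0.095 ])] [ 0.48405  -0.368675  0.095   ]
L shank mm 37.64659903890659
R shank mm 44.79403327538812
bottle [0.5872 0.2618 0.095 ] yel [0.6051 0.1653 0.115 ] blue [0.3846 0.0486 0.115 ]
[-5.60863648e+01  2.05878033e+01  6.41332763e-01 -1.60269463e-02
 -7.01367605e+01 -1.65058797e+01]
```

Emit:
drive_tool([
  [[1,-0.5,0.4,-0.5,0],[1,-1,0.8,-0.8,0],[1,-1,0.8,-0.8,0]],
])

```text
time_s: 0.48
tcp_pos: [0.2883, -0.5151, 0.3342]
eef_rot: [180.0, -0.0, -162.6]
contact_force: [0.9, -0.4, -0.3]
gripper_width: 0.0877
gripper_force: 0.0
```

Emit:
drive_tool([
  [[1,-0.5,0.4,0,0],[1,-1,0.8,0,0],[1,-1,0.8,0,0]],
])

```text
time_s: 0.85
tcp_pos: [0.3746, -0.3866, 0.3336]
eef_rot: [180.0, 0.0, -162.5]
contact_force: [0.2, 0.2, 0.2]
gripper_width: 0.0873
gripper_force: 0.0
```

Emit:
drive_tool([
  [[1,-0.5,0.4,0,0],[1,-0.8,0.8,0,-0.01],[1,-0.8,0.8,0,-0.015]],
])

```text
time_s: 1.23
tcp_pos: [0.4373, -0.2659, 0.3334]
eef_rot: [180.0, 0.0, -156.9]
contact_force: [-0.6, -1.0, 0.3]
gripper_width: 0.0874
gripper_force: 0.0
```

Emit:
drive_tool([
  [[1,-0.2,0.5,0,0],[1,-0.4,0.8,0,0],[1,-0.4,0.8,0,0],[1,-0.4,0.8,0,0]],
])

```text
time_s: 1.72
tcp_pos: [0.4433, -0.162, 0.3335]
eef_rot: [-180.0, -0.0, -157.2]
contact_force: [-0.1, 0.2, -0.2]
gripper_width: 0.0875
gripper_force: 0.0
```

Run:
```python
from h import *
m=camera_model("wrist");s=r.get_state(); im=capture("wrist"); cv2.imwrite("pics/w1.png",im[:,:,::-1])
import pickle; pickle.dump(m,open("w1.pkl","wb"))
print(s["time_s"],s["tcp_pos"],s["eef_rot"],s["joints"]); print(proj("wrist",[(.533,-.068,.17),(.47,.23,.115),(.47,.35,.115)],m))
```

```text
1.725 [ 0.44329005 -0.16195329  0.33347344] [-1.79999025e+02 -1.82412300e-02 -1.57165657e+02] [ 3.91528565e+00 -2.04718122e+00 -1.44437893e+01  6.99977894e-03
 -7.76203316e+01 -7.10824444e+01]
[[360.4 275. ]
 [551.5 288.7]
 [615.7 314.7]]
```

View pics/w1.png

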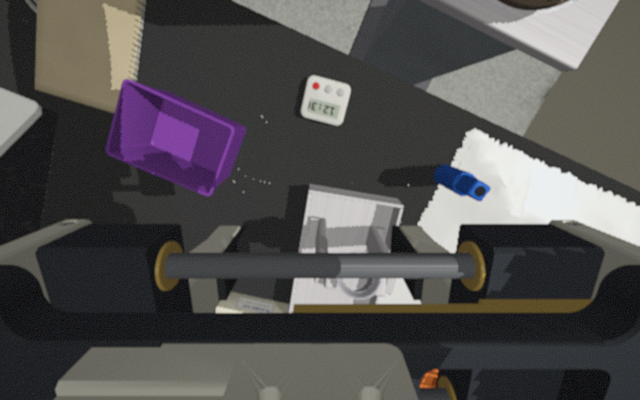

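Wrist view: the tub rim corners are at (127,80), (245,124), (213,194) and (107,152). The near tray corners are at (311,184) and (403,201). The mouth ring is near (360,280), partly behind the gripper, and image-up is tool +x.

Run:
```python
from h import *
import pickle; m=pickle.load(open("w1.pkl","rb"))
t=[onz("wrist",*p,.095,m) for p in((127,80),(245,124),(213,194),(107,152))];print(t,np.mean(t,0))
a=onz("wrist",311,184,.042,m);b=onz("wrist",403,201,.042,m);print(a,b)
d=b-a;print(np.linalg.norm(d),np.degrees(np.arctan2(d[1],d[0]))-90)
u=d/np.linalg.norm(d); ax=np.array([u[1],-u[0],0]); print("origin",(a+b)/2+.065*ax)
c=-cv2.Rodrigues(m["rvec"])[0].T@m["tvec"]; print("cam",c, m["camera_matrix"][0,0], cv2.Rodrigues(m["rvec"])[0])
```

```text
[array([ 0.4299, -0.4372,  0.095 ]), array([ 0.4231, -0.2791,  0.095 ]), array([ 0.5338, -0.2902,  0.095 ]), array([ 0.5327, -0.4428,  0.095 ])] [ 0.479875 -0.362325  0.095   ]
[ 0.4776 -0.1623  0.042 ] [ 0.4454 -0.0113  0.042 ]
0.15439507764174348 12.037736054070876
origin [ 0.52507068 -0.07324387  0.042     ]
cam [ 0.37575278 -0.1903293   0.48018685] 277.4071264020118 [[-3.88132961e-01  9.21603300e-01  4.01562323e-04]
 [ 8.87093983e-01  3.73481183e-01  2.71249093e-01]
 [ 2.49834083e-01  1.05636937e-01 -9.62509100e-01]]
```

Emit:
drive_tool([
  [[1,-0.3,0.5,0,0],[1,-0.8,1,0,0],[1,-0.8,1,0,0]],
])

```text
time_s: 2.15
tcp_pos: [0.4861, -0.0129, 0.3333]
eef_rot: [180.0, -0.0, -157.2]
contact_force: [0.6, -0.1, -0.5]
gripper_width: 0.0877
gripper_force: 0.0
```

Emit:
drive_tool([
  [[1,-0.4,0.5,0,0],[1,-0.8,1,0,0],[1,-0.8,1,0,0]],
])

```text
time_s: 2.52
tcp_pos: [0.5283, 0.1353, 0.3327]
eef_rot: [-180.0, -0.1, -157.2]
contact_force: [1.1, -0.0, 0.6]
gripper_width: 0.0876
gripper_force: 0.0
```

Emit:
drive_tool([
  [[1,-0.1,0.5,0,0],[1,-0.1,1,0,0],[1,-0.1,1,0,0]],
])

```text
time_s: 2.9
tcp_pos: [0.4913, 0.2512, 0.3329]
eef_rot: [-180.0, -0.1, -157.1]
contact_force: [-0.6, -0.6, 0.3]
gripper_width: 0.0876
gripper_force: 0.0
```

Emit:
drive_tool([
  [[1,0,0.5,0,0.02],[1,0,0.8,0,0.03],[1,0,0.8,0,0.03],[1,0,0.8,0,0.03]],
])

```text
time_s: 3.4
tcp_pos: [0.4555, 0.3365, 0.3334]
eef_rot: [-180.0, -0.0, -168.0]
contact_force: [0.3, -0.7, -0.2]
gripper_width: 0.0877
gripper_force: 0.0
```

Run:
```python
from h import *
m=camera_model("wrist");s=r.get_state(); im=capture("wrist"); cv2.imwrite("pics/w2.png",im[:,:,::-1])
import pickle; pickle.dump(m,open("w2.pkl","wb"))
print(s["time_s"],s["tcp_pos"],s["eef_rot"],s["joints"]); print(proj("wrist",[(.533,-.068,.17),(.465,.232,.115),(.47,.35,.115)],m))
```

```text
3.4 [0.45545585 0.33649197 0.33344173] [-1.79967808e+02 -1.53688973e-02 -1.68032033e+02] [ 5.62635573e+01  7.56124563e+00 -4.22904802e+00  1.25721020e-02
 -7.82431885e+01 -1.34298151e+02]
[[-41.7 176.4]
 [241.  164.7]
 [327.  186.2]]
```

View pics/w2.png

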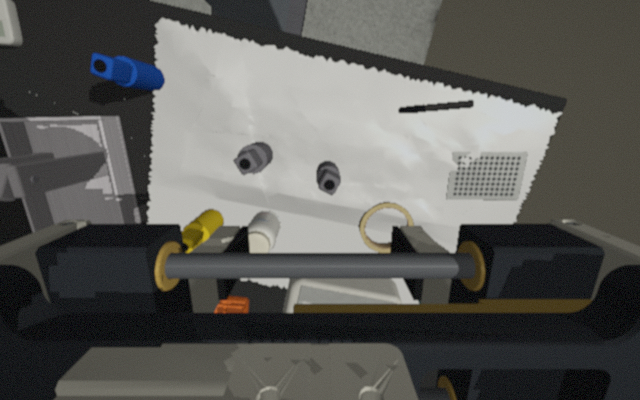

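Wrist view: adapter tops are at about (243,163) right and (329,184) left. I need an enlarged crop for the flats.

Run:
```python
import cv2
s=cv2.imread("pics/w2.png")
cv2.imwrite("pics/w2c.png",cv2.resize(s[130:205,225:355],None,fx=6,fy=6,interpolation=cv2.INTER_CUBIC))
```

```text
(no output)
```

View pics/w2c.png

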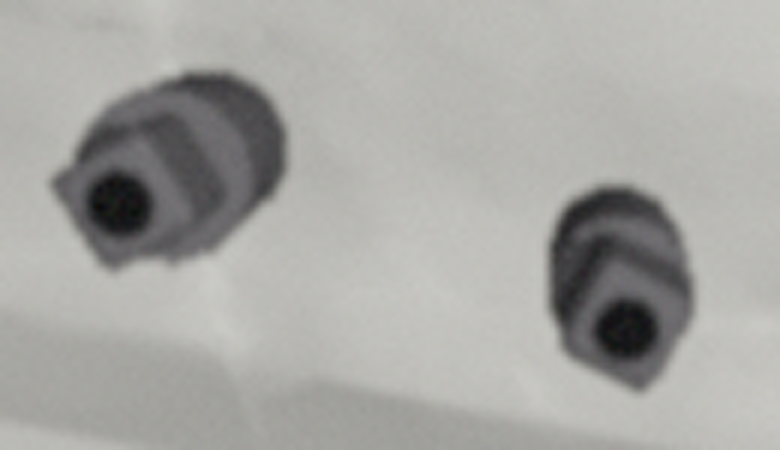

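Crop: left adapter hole at (626,328), with grip corners (563,337), (640,390), (690,305) and about (610,258). Right adapter hole at (119,203), with corners (55,183), (112,268), (192,218) and about (135,140).

Run:
```python
from h import *
import pickle; m=pickle.load(open("w2.pkl","rb"))
W=lambda p:onz("wrist",225+p[0]/6,130+p[1]/6,.115,m)
for n,h,cs in(("L",(626,328),[(563,337),(640,390),(690,305),(610,258)]),("R",(119,203),[(55,183),(112,268),(192,218),(135,140)])):
    c=np.array([W(p) for p in cs]); print(n,W(h),c.mean(0))
    e=np.diff(np.r_[c,c[:1]],axis=0); print([ (round(np.linalg.norm(v)*1000,1),round(np.degrees(np.arctan2(v[1],v[0]))%90,1)) for v in e])
L=W((626,328));R=W((119,203))
print("top reproj",proj("top",[L,R]), "seen",(225+41/3.3,135+232/3.3),(225+151/3.3,135+238/3.3))
```

```text
L [0.4673 0.3526 0.115 ] [0.466175 0.352275 0.115   ]
[(np.float64(21.5), np.float64(66.8)), (np.float64(22.6), np.float64(73.0)), (np.float64(21.0), np.float64(71.1)), (np.float64(20.9), np.float64(71.9))]
R [0.4628 0.2369 0.115 ] [0.46255  0.237825 0.115   ]
[(np.float64(22.0), np.float64(42.2)), (np.float64(21.7), np.float64(43.3)), (np.float64(20.6), np.float64(45.4)), (np.float64(20.6), np.float64(39.5))]
top reproj [[236.9 206.8]
 [269.3 208.8]] seen (237.42424242424244, 205.3030303030303) (270.75757575757575, 207.12121212121212)
```

Emit:
drive_tool([
  [[1,-0.13,0.105,0.2,-0.03],[1,-0.13,0.105,0.4,-0.06],[1,-0.13,0.105,0.6,-0.09],[1,-0.13,0.105,0.8,-0.12],[1,-0.13,0.105,0.9,-0.148]],
])

```text
time_s: 4.08
tcp_pos: [0.4678, 0.3514, 0.2243]
eef_rot: [180.0, -0.1, -114.5]
contact_force: [0.3, -0.2, 0.0]
gripper_width: 0.0875
gripper_force: 0.0
```

Emit:
drive_tool([
  [[1,0,0,0.3,-0.015],[1,0,0,0.5,-0.015],[1,0,0,0.5,-0.015]],
])

```text
time_s: 4.45
tcp_pos: [0.4673, 0.3512, 0.164]
eef_rot: [179.9, -0.2, -109.4]
contact_force: [0.0, 1.0, -0.5]
gripper_width: 0.0875
gripper_force: 0.0
```

Run:
```python
from h import *
m=camera_model("wrist");s=r.get_state(); im=capture("wrist"); cv2.imwrite("pics/w3.png",im[:,:,::-1])
print(s["time_s"],s["tcp_pos"],s["eef_rot"],s["joints"],s["contact_force"]); print(proj("wrist",[(.468,.352,.115),(.463,.237,.115)],m))
```

```text
4.45 [0.46732365 0.35118874 0.16402284] [ 179.93644933   -0.20148042 -109.41391546] [ 5.60708226e+01  1.55660223e+01 -1.66624388e+01 -1.30013777e-02
 -5.79825170e+01 -7.54779365e+01] [ 0.04132868  1.00225494 -0.47950558]
[[318.7 219.5]
 [266.7  59.1]]
```

Emit:
drive_tool([
  [[1,0,0,0.4,0],[1,0,0,0.62,0],[-1,0,0,0.62,0],[-1,0,0,0.62,0],[-1,0,0,0.62,0]],
], squeeze=6)

```text
time_s: 5.12
tcp_pos: [0.4682, 0.3542, 0.0931]
eef_rot: [-179.9, 0.2, -109.3]
contact_force: [-0.0, 0.9, 0.0]
gripper_width: 0.0626
gripper_force: 0.0
```

Emit:
drive_tool([
  [[-1,0,0,0,0],[-1,0,0,0,0],[-1,0,0,0,0],[-1,0,0,0,0]],
])

```text
time_s: 5.62
tcp_pos: [0.4674, 0.3534, 0.0912]
eef_rot: [-180.0, 0.0, -109.3]
contact_force: [0.5, -0.5, -0.1]
gripper_width: 0.0265
gripper_force: 5.9
```

Emit:
drive_tool([
  [[-1,0,0,-0.2,0.02],[-1,0,0,-0.2,0.05],[-1,0,0,-0.2,0.08],[-1,0,0,-0.2,0.11],[-1,0,0,-0.2,0.135]],
])

```text
time_s: 6.25
tcp_pos: [0.4671, 0.3531, 0.1148]
eef_rot: [-180.0, -0.0, -158.2]
contact_force: [0.9, -0.0, -0.9]
gripper_width: 0.0258
gripper_force: 6.0
```

Emit:
drive_tool([
  [[-1,0,0,0,0.028],[-1,0,0,0.1,0.028],[-1,0,0,0.205,0.028],[-1,0,0,0.21,0.028]],
])

```text
time_s: 6.75
tcp_pos: [0.4669, 0.3528, 0.0885]
eef_rot: [-179.9, -0.1, -167.9]
contact_force: [-0.5, -2.2, -1.1]
gripper_width: 0.0258
gripper_force: 6.0
```

Emit:
drive_tool([
  [[-1,0.116,0,0,0],[-1,0.232,0,0.008,0],[-1,0.348,0,0.025,0],[-1,0.46,0,0.06,0],[-1,0.49,0,0.07,0]],
])

```text
time_s: 7.38
tcp_pos: [0.4132, 0.3441, 0.0873]
eef_rot: [179.8, 0.6, -167.7]
contact_force: [6.0, -7.5, 37.9]
gripper_width: 0.0269
gripper_force: 23.6
```

Emit:
drive_tool([
  [[-1,0,0,0,0],[-1,0,0,-0.5,0],[-1,0,0,-1,0],[-1,0,0,-1,0]],
], squeeze=12)

```text
time_s: 7.88
tcp_pos: [0.4108, 0.3432, 0.2071]
eef_rot: [179.6, 0.4, -167.9]
contact_force: [0.2, 1.2, -2.0]
gripper_width: 0.0261
gripper_force: 17.6
```

Run:
```python
from h import *
s=r.get_state(); im=capture("side"); cv2.imwrite("pics/s2.png",im[:,:,::-1])
print(s["time_s"],s["tcp_pos"],s["eef_rot"],s["joints"][[0,5]],s["contact_force"],s["gripper_width"]); 
p=proj("side",s["tcp_pos"]+[0,0,-.03])[0].astype(int);print(p)
c=im[max(p[1]-50,0):p[1]+50,p[0]-65:p[0]+65,::-1]; cv2.imwrite("pics/s2c.png",cv2.resize(c,None,fx=6,fy=6,interpolation=cv2.INTER_CUBIC))
```

```text
7.875 [0.41084526 0.34323881 0.20706856] [ 179.61069772    0.42697808 -167.92301657] [  60.91855185 -138.8758304 ] [ 0.19816392  1.18558596 -2.03627961] 0.02605344331315093
[241 277]
```

View pics/s2c.png

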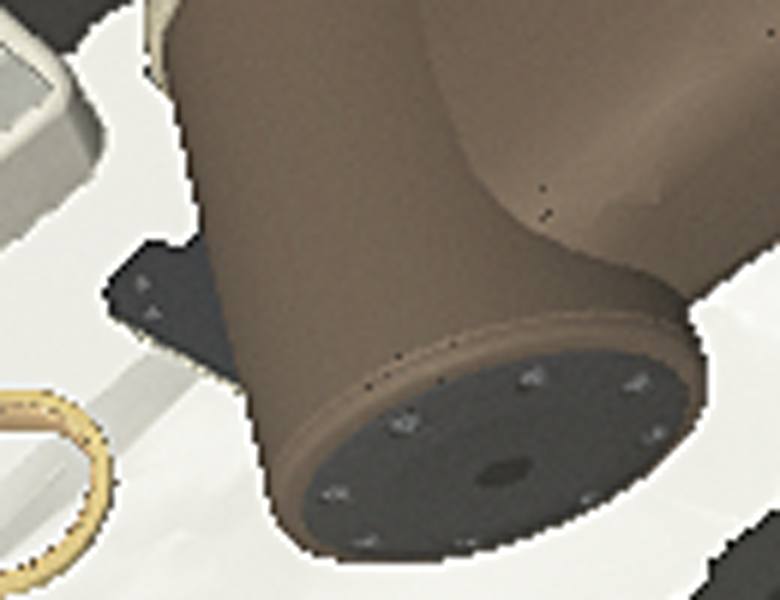

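View shows the arm hiding the adapter, so nothing can be read from it. I'll check the tilt beside the gauge instead.

Emit:
drive_tool([
  [[-1,0,-0.1,-0.3,0],[-1,0,-0.3,-0.6,0],[-1,0,-0.6,-0.8,0],[-1,0,-0.9,-0.8,0]],
])

```text
time_s: 8.43
tcp_pos: [0.4321, 0.2349, 0.2982]
eef_rot: [179.9, 0.1, -167.9]
contact_force: [0.3, -0.2, -2.3]
gripper_width: 0.0259
gripper_force: 17.5
```

Emit:
drive_tool([
  [[-1,0,-0.33,0,0],[-1,0,-0.66,0,0],[-1,0,-0.99,0,0]],
])

```text
time_s: 8.8
tcp_pos: [0.456, 0.1179, 0.2961]
eef_rot: [-180.0, -0.1, -168.0]
contact_force: [0.4, 0.3, -1.1]
gripper_width: 0.0261
gripper_force: 17.5
```

Emit:
drive_tool([
  [[-1,0,-0.33,0,0],[-1,0.1,-0.66,0,0],[-1,0.2,-0.99,0,0]],
])

```text
time_s: 9.18
tcp_pos: [0.4569, -0.0031, 0.2959]
eef_rot: [-180.0, -0.1, -168.0]
contact_force: [1.0, 0.0, -1.4]
gripper_width: 0.0259
gripper_force: 17.5
```

Emit:
drive_tool([
  [[-1,0.05,-0.3,0,0],[-1,0.1,-0.5,0,0],[-1,0.1,-0.65,0.15,0],[-1,0.1,-0.65,0.25,0],[-1,0.1,-0.65,0.25,0]],
])

```text
time_s: 9.8
tcp_pos: [0.4615, -0.0804, 0.2659]
eef_rot: [180.0, -0.2, -168.0]
contact_force: [0.8, -0.8, 0.6]
gripper_width: 0.0261
gripper_force: 17.4
```

Run:
```python
from h import *
s=r.get_state(); im=capture("side"); cv2.imwrite("pics/s3.png",im[:,:,::-1])
m=camera_model("wrist"); w=capture("wrist"); cv2.imwrite("pics/w4.png",w[:,:,::-1])
print(s["time_s"],s["tcp_pos"],s["eef_rot"],s["joints"][[0,5]],s["contact_force"],s["gripper_width"]); 
c=im[95:235,240:400,::-1]; a=cv2.resize(c,None,fx=4,fy=4,interpolation=cv2.INTER_CUBIC)
cv2.imwrite("pics/s3c.png",a)
G=s["tcp_pos"]+[0,0,.008]
for th in (0,20,32,40):
    t=np.radians(th);y=np.radians(12);a=np.array([-np.sin(t)*np.cos(y),-np.sin(t)*np.sin(y),np.cos(t)]); q=proj("side",[G+.016*a,G-.099*a]); print(th,(q-[240,95])*4, proj("wrist",[G-.099*a],m))
```

```text
9.8 [ 0.46153972 -0.08039653  0.26591084] [ 179.97795399   -0.18701284 -167.99961592] [ 14.26062463 -92.24895733] [ 0.79345067 -0.81020443  0.58148305] 0.02605664933514816
0 [[404.  168.8]
 [393.2 285.6]] [[319.4 200.9]]
20 [[411.6 172.8]
 [351.6 262.4]] [[319.4 238.4]]
32 [[415.2 176. ]
 [329.2 244.4]] [[319.4 261.7]]
40 [[417.6 178.4]
 [315.6 230.8]] [[319.4 277.7]]
```

View pics/s3c.png

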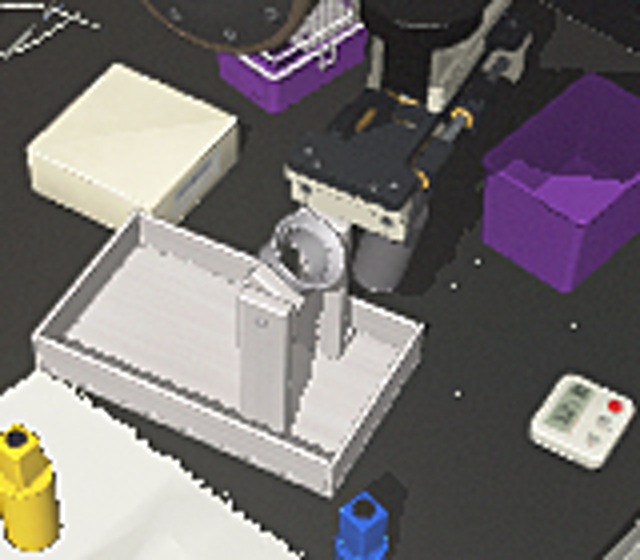

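View shows the adapter hangs nearly vertical, nose at about (380,285): the bench tip-over mostly slid. I'll tilt it by dragging the nose against the tub's far outer wall with a light grip.

Emit:
drive_tool([
  [[-1,0,-0.2,-0.25,0],[-1,0,-0.6,-0.25,0],[-1,0,-1,-0.25,0]],
])

```text
time_s: 10.28
tcp_pos: [0.4886, -0.1984, 0.2989]
eef_rot: [-180.0, 0.1, -167.9]
contact_force: [1.5, 0.4, -1.5]
gripper_width: 0.0256
gripper_force: 17.2
```

Emit:
drive_tool([
  [[-1,0,-0.4,0,0],[-1,0,-0.8,0,0],[-1,0,-1,0,0]],
])

```text
time_s: 10.65
tcp_pos: [0.5133, -0.317, 0.2976]
eef_rot: [-180.0, -0.0, -168.0]
contact_force: [0.2, 0.8, -1.4]
gripper_width: 0.0257
gripper_force: 17.1
```

Emit:
drive_tool([
  [[-1,-0.25,-0.2,0,0.01],[-1,-0.5,-0.45,0,0.02],[-1,-0.64,-0.56,0,0.033],[-1,-0.64,-0.56,0,0.033],[-1,-0.64,-0.56,0,0.033]],
])

```text
time_s: 11.28
tcp_pos: [0.6018, -0.3645, 0.2977]
eef_rot: [180.0, -0.0, -179.8]
contact_force: [-0.2, -0.1, -2.6]
gripper_width: 0.026
gripper_force: 17.1
```

Emit:
drive_tool([
  [[-1,0,0,0.3,0],[-1,0,0,0.6,0],[-1,0,0,0.9,0],[-1,0,0,0.9,0]],
])

```text
time_s: 11.78
tcp_pos: [0.5999, -0.364, 0.1874]
eef_rot: [179.9, -0.3, -179.8]
contact_force: [-0.6, -1.1, 0.2]
gripper_width: 0.0262
gripper_force: 17.1
```

Emit:
drive_tool([
  [[-1,0,0,0.3,0],[-1,0,0,0.46,0],[-1,0.2,0,0.46,0],[-1,0.3,0,0.46,0],[-1,0.3,0,0.46,0]],
], squeeze=5)

```text
time_s: 12.4
tcp_pos: [0.5659, -0.3657, 0.136]
eef_rot: [-179.9, 0.1, -179.9]
contact_force: [-0.2, 0.4, -0.6]
gripper_width: 0.0258
gripper_force: 7.0
```

Emit:
drive_tool([
  [[-1,0.04,0,0,0],[-1,0.07,0,0,0],[-1,0.07,0,0,0],[-1,0.07,0,0,0]],
])

```text
time_s: 12.9
tcp_pos: [0.5575, -0.3653, 0.1343]
eef_rot: [-180.0, -0.0, -179.9]
contact_force: [-0.0, 0.4, -1.1]
gripper_width: 0.0257
gripper_force: 7.0
```

Emit:
drive_tool([
  [[-1,0.04,0,0,0],[-1,0.07,0,0,0],[-1,0.07,0,0,0]],
])

```text
time_s: 13.28
tcp_pos: [0.5492, -0.3654, 0.1347]
eef_rot: [-180.0, 0.1, -179.9]
contact_force: [1.1, 0.2, -1.4]
gripper_width: 0.0258
gripper_force: 6.0
```

Emit:
drive_tool([
  [[-1,0.03,0,0,0],[-1,0.06,0,0,0],[-1,0.06,0,0,0]],
])

```text
time_s: 13.65
tcp_pos: [0.5419, -0.3656, 0.135]
eef_rot: [-180.0, 0.1, -179.9]
contact_force: [2.8, 0.8, 2.1]
gripper_width: 0.026
gripper_force: 5.9
```

Emit:
drive_tool([
  [[-1,0.04,0,0,0],[-1,0.08,0,0,0],[-1,0.12,0,0,0],[-1,0.12,0,0,0]],
])

```text
time_s: 14.15
tcp_pos: [0.5262, -0.3652, 0.1339]
eef_rot: [180.0, -0.1, -179.9]
contact_force: [1.3, -0.2, -0.6]
gripper_width: 0.0261
gripper_force: 5.0
```

Run:
```python
from h import *
s=r.get_state();im=capture("side");cv2.imwrite("pics/s4.png",im[:,:,::-1]);w=capture("wrist"); cv2.imwrite("pics/w5.png",w[:,:,::-1])
G=s["tcp_pos"]+[0,0,.008]
m=camera_model("side");mw=camera_model("wrist")
for th in(0,10,20,32):
    t=np.radians(th);a=np.array([-np.sin(t),0,np.cos(t)]);print(th,proj("side",[G-.06*a,G-.099*a],m).tolist(),proj("wrist",[G+.016*a,G-.099*a],mw).tolist())
```

```text
0 [[374.8, 128.4], [373.3, 136.8]] [[319.4, 269.6], [319.3, 201.8]]
10 [[372.3, 126.8], [369.4, 134.1]] [[319.4, 264.3], [319.3, 220.4]]
20 [[370.0, 124.8], [365.7, 130.9]] [[319.4, 258.7], [319.2, 239.4]]
32 [[367.5, 122.1], [361.6, 126.5]] [[319.4, 251.8], [319.2, 262.8]]
```

Emit:
drive_tool([
  [[-1,0,0,-0.15,0],[-1,0,0,-0.4,0],[-1,0,0,-0.7,0],[-1,0,0,-1,0]],
])

```text
time_s: 14.75
tcp_pos: [0.5271, -0.3653, 0.2566]
eef_rot: [-180.0, -0.0, -179.9]
contact_force: [0.4, -0.6, -1.3]
gripper_width: 0.0259
gripper_force: 5.0
```

Emit:
drive_tool([
  [[-1,0.05,0.1,-0.2,-0.01],[-1,0.15,0.3,-0.38,-0.02],[-1,0.25,0.5,-0.38,-0.033],[-1,0.25,0.7,-0.38,-0.033],[-1,0.25,0.7,-0.38,-0.033]],
], squeeze=12)

```text
time_s: 15.38
tcp_pos: [0.4969, -0.2803, 0.3016]
eef_rot: [-180.0, 0.1, -167.9]
contact_force: [-0.3, -0.3, -1.3]
gripper_width: 0.026
gripper_force: 12.0
```

Emit:
drive_tool([
  [[-1,0,0.25,0,0],[-1,0,0.6,0,0],[-1,0,0.9,0,0]],
])

```text
time_s: 15.75
tcp_pos: [0.4744, -0.1753, 0.3005]
eef_rot: [-180.0, -0.0, -168.0]
contact_force: [0.8, 0.2, -0.7]
gripper_width: 0.0259
gripper_force: 12.0
```

Emit:
drive_tool([
  [[-1,-0.05,0.3,0,0],[-1,-0.1,0.6,0.1,0],[-1,-0.115,0.76,0.2,0],[-1,-0.115,0.76,0.2,0],[-1,-0.115,0.76,0.2,0]],
])

```text
time_s: 16.38
tcp_pos: [0.4696, -0.0843, 0.2767]
eef_rot: [-180.0, 0.0, -168.0]
contact_force: [-0.0, -0.2, -0.3]
gripper_width: 0.0261
gripper_force: 12.0
```

Run:
```python
from h import *
s=r.get_state(); im=capture("side"); cv2.imwrite("pics/s5.png",im[:,:,::-1])
print(s["time_s"],s["tcp_pos"],s["eef_rot"],s["contact_force"],s["gripper_width"]) 
old=cv2.imread("pics/side0.png")[:,:,::-1]
G=s["tcp_pos"]+[0,0,.008]
for th in (0,20,32,40):
    t=np.radians(th);y=np.radians(12);a=np.array([-np.sin(t)*np.cos(y),-np.sin(t)*np.sin(y),np.cos(t)]); q=proj("side",[G-.024*a,G-.099*a]); print(th,((q-[285,100])*6).round())
c=im[100:200,285:385,::-1]; cv2.imwrite("pics/s5c.png",cv2.resize(c,None,fx=6,fy=6,interpolation=cv2.INTER_CUBIC))
M=np.array([.530,-.070,.17]);print("M",(proj("side",M)-[285,100])*6)
```

```text
16.375 [ 0.4696489  -0.08427569  0.27670518] [-1.79972208e+02  2.79932038e-02 -1.67987570e+02] [-0.02828012 -0.19467744 -0.32678833] 0.026076021813795005
0 [[323. 257.]
 [313. 370.]]
20 [[307. 248.]
 [250. 335.]]
32 [[299. 241.]
 [217. 308.]]
40 [[293. 236.]
 [196. 287.]]
M [[195.6 346.8]]
```

View pics/s5c.png

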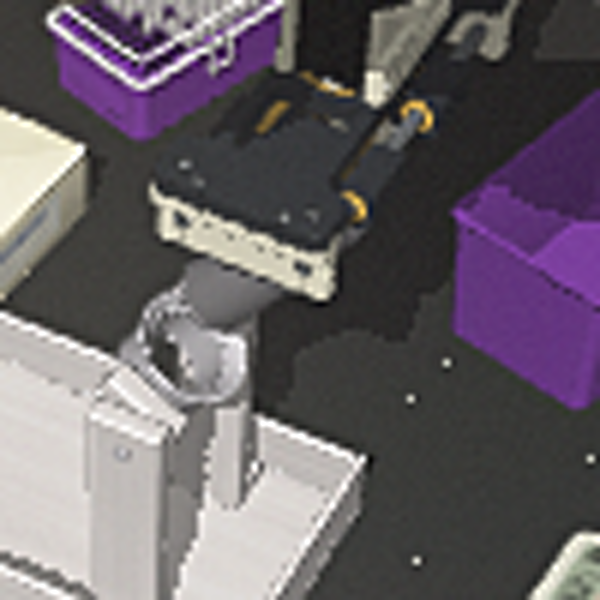

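View: the shank now leans about 33°, running from (290,275) down-left toward the mouth ring centred at about (190,347), as predicted. Now feeding it gently along the axis.

Emit:
drive_tool([
  [[-1,0,0.01,0.1,0],[-1,-0.03,0.01,0.16,0],[-1,-0.05,0.01,0.21,0],[-1,-0.05,0.01,0.21,0]],
], squeeze=6)

```text
time_s: 16.92
tcp_pos: [0.4748, -0.0814, 0.2501]
eef_rot: [180.0, -0.1, -168.0]
contact_force: [0.0, -1.2, -1.2]
gripper_width: 0.0263
gripper_force: 6.0
```

Emit:
drive_tool([
  [[-1,-0.022,0,0.035,0],[-1,-0.044,0,0.07,0],[-1,-0.044,0,0.07,0],[-1,-0.044,0,0.07,0]],
])

```text
time_s: 17.42
tcp_pos: [0.48, -0.0802, 0.2424]
eef_rot: [-180.0, 0.0, -168.0]
contact_force: [-0.0, -0.7, -0.8]
gripper_width: 0.026
gripper_force: 6.0
```

Emit:
drive_tool([
  [[-1,-0.011,0,0.018,0],[-1,-0.022,0,0.035,0],[-1,-0.022,0,0.035,0],[-1,-0.022,0,0.035,0]],
])

```text
time_s: 17.92
tcp_pos: [0.4826, -0.0797, 0.2382]
eef_rot: [-180.0, -0.0, -168.0]
contact_force: [-0.1, 0.3, -1.9]
gripper_width: 0.0258
gripper_force: 6.0
```

Emit:
drive_tool([
  [[-1,-0.018,0,0.028,0],[-1,-0.036,0,0.056,0],[-1,-0.036,0,0.056,0],[-1,-0.036,0,0.056,0]],
])

```text
time_s: 18.42
tcp_pos: [0.4868, -0.0787, 0.2313]
eef_rot: [180.0, -0.0, -168.0]
contact_force: [-0.3, -0.5, -2.7]
gripper_width: 0.026
gripper_force: 6.0
```

Emit:
drive_tool([
  [[-1,-0.018,0,0.028,0],[-1,-0.036,0,0.056,0],[-1,-0.036,0,0.056,0],[-1,-0.036,0,0.056,0]],
])

```text
time_s: 18.92
tcp_pos: [0.4912, -0.0778, 0.2247]
eef_rot: [180.0, 0.0, -168.0]
contact_force: [-0.4, -0.8, -1.2]
gripper_width: 0.0261
gripper_force: 6.0
```

Emit:
drive_tool([
  [[-1,-0.022,0,0.035,0],[-1,-0.044,0,0.07,0],[-1,-0.066,0,0.105,0],[-1,-0.066,0,0.105,0],[-1,-0.066,0,0.105,0]],
])

```text
time_s: 19.55
tcp_pos: [0.4988, -0.0762, 0.2121]
eef_rot: [-180.0, -0.0, -168.0]
contact_force: [0.3, 0.3, -1.8]
gripper_width: 0.026
gripper_force: 6.0
```

Run:
```python
from h import *
s=r.get_state(); im=capture("side"); cv2.imwrite("pics/s6.png",im[:,:,::-1])
print(s["time_s"],s["tcp_pos"],s["contact_force"],s["moment"])
```

```text
19.55 [ 0.49884183 -0.07622243  0.21212455] [ 0.32500626  0.28965881 -1.79737855] [-0.02219471 -0.00388345  0.01973953]
```

Emit:
drive_tool([
  [[0.5,0,0,0,0],[0.5,0,0,0,0],[0.5,0,0,0,0],[0.5,0,0,0,0],[0.5,0,0,0,0]],
])

```text
time_s: 20.23
tcp_pos: [0.4988, -0.0762, 0.2121]
eef_rot: [180.0, 0.0, -168.0]
contact_force: [0.2, -0.6, -0.9]
gripper_width: 0.0645
gripper_force: 0.0
```

Emit:
drive_tool([
  [[1,0,0,-0.2,0],[1,0.1,0,-0.5,0],[1,0.2,0.2,-0.8,0],[1,0.2,0.6,-0.8,0],[1,0.2,1,-0.8,0]],
])

```text
time_s: 20.85
tcp_pos: [0.45, 0.0371, 0.3088]
eef_rot: [180.0, 0.1, -168.1]
contact_force: [-0.0, 0.3, -0.6]
gripper_width: 0.0879
gripper_force: 0.0
```

Run:
```python
from h import *
s=r.get_state(); im=capture("side"); cv2.imwrite("pics/s7.png",im[:,:,::-1]); t=capture("top")
print(s["time_s"],s["tcp_pos"],s["contact_force"],s["gripper_width"])
a=cv2.resize(im[115:235,225:375,::-1],(600,480),interpolation=cv2.INTER_CUBIC)
b=cv2.resize(t[130:220,315:385,::-1],(200,257)); c=np.zeros((480,800,3),np.uint8); c[:,:600]=a; c[:257,600:]=b; cv2.imwrite("pics/s7c.png",c)
```

```text
20.85 [0.45000147 0.03711796 0.30879518] [-0.02354572  0.26007968 -0.58092587] 0.08786638299187943
```

View pics/s7c.png

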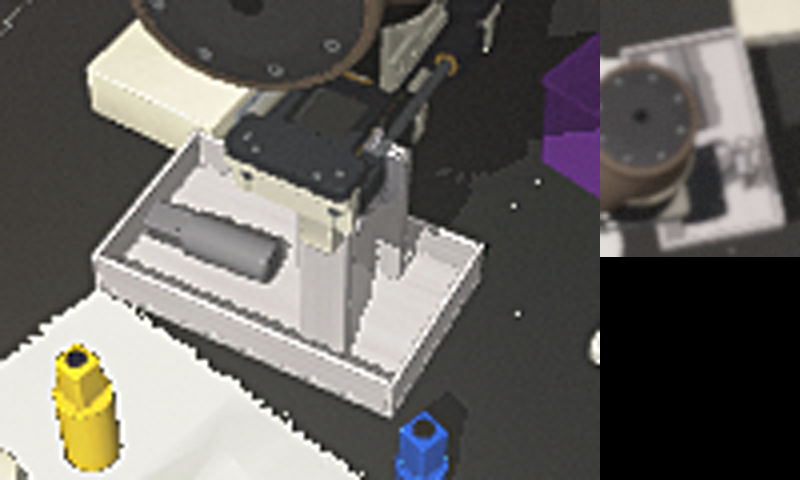

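View: the left adapter went through the bore and lies in the catch tray (around (215,240) in the crop), so it fits. The right one is the swollen one and goes to the tub.

Emit:
drive_tool([
  [[1,-0.2,0.5,0,0],[1,-0.4,1,0,0],[1,-0.4,1,0,0]],
])

```text
time_s: 21.32
tcp_pos: [0.4728, 0.1663, 0.3074]
eef_rot: [-180.0, -0.1, -167.8]
contact_force: [0.2, 0.2, 0.6]
gripper_width: 0.0878
gripper_force: 0.0
```

Emit:
drive_tool([
  [[1,-0.05,0.4,0,-0.025],[1,-0.05,0.61,0.2,-0.05],[1,-0.05,0.61,0.4,-0.085],[1,-0.05,0.61,0.5,-0.085],[1,-0.05,0.61,0.5,-0.085]],
])

```text
time_s: 21.95
tcp_pos: [0.463, 0.2354, 0.2477]
eef_rot: [-180.0, -0.1, -137.6]
contact_force: [0.1, -0.2, 0.6]
gripper_width: 0.0873
gripper_force: 0.0
```

Emit:
drive_tool([
  [[1,0,0,0.4,0],[1,0,0,0.7,0],[1,0,0,0.9,0],[1,0,0,0.9,0]],
])

```text
time_s: 22.45
tcp_pos: [0.4629, 0.2355, 0.1397]
eef_rot: [-180.0, -0.1, -137.6]
contact_force: [-0.3, 0.2, 0.2]
gripper_width: 0.0879
gripper_force: 0.0
```

Emit:
drive_tool([
  [[1,0,0,0.25,0],[1,0,0,0.4,0],[1,0,0,0.4,0],[-1,0,0,0.4,0],[-1,0,0,0.4,0]],
], squeeze=15)

```text
time_s: 23.08
tcp_pos: [0.4637, 0.2369, 0.0935]
eef_rot: [180.0, 0.1, -137.4]
contact_force: [0.0, -0.4, 0.0]
gripper_width: 0.0731
gripper_force: 0.0
```

Emit:
drive_tool([
  [[-1,0,0,0,0],[-1,0,0,0,0],[-1,0,0,0,0],[-1,0,0,0,0],[-1,0,0,0,0]],
])

```text
time_s: 23.7
tcp_pos: [0.463, 0.2364, 0.0921]
eef_rot: [180.0, -0.0, -137.4]
contact_force: [0.2, 0.8, 0.2]
gripper_width: 0.026
gripper_force: 14.8
```

Emit:
drive_tool([
  [[-1,0,0,-0.2,0],[-1,0,0,-0.6,0],[-1,0,0,-1,0],[-1,0,0,-1,0]],
])

```text
time_s: 24.2
tcp_pos: [0.4646, 0.2378, 0.2159]
eef_rot: [-180.0, 0.4, -137.4]
contact_force: [0.4, 0.2, -2.1]
gripper_width: 0.026
gripper_force: 14.9
```

Emit:
drive_tool([
  [[-1,0,0,-0.3,0.02],[-1,0,0,-0.6,0.05],[-1,0,0,-0.9,0.08],[-1,0,0,-0.95,0.11],[-1,0,0,-0.95,0.118]],
])

```text
time_s: 24.82
tcp_pos: [0.4627, 0.2364, 0.3256]
eef_rot: [180.0, -0.0, 179.9]
contact_force: [0.1, -0.1, -2.7]
gripper_width: 0.0258
gripper_force: 14.9
```

Emit:
drive_tool([
  [[-1,0,-0.3,0,0],[-1,0,-0.65,0,0],[-1,0,-1,0,0]],
])

```text
time_s: 25.2
tcp_pos: [0.4626, 0.1152, 0.3247]
eef_rot: [-180.0, -0.1, -179.8]
contact_force: [1.1, 0.4, -1.6]
gripper_width: 0.0261
gripper_force: 14.9
```

Emit:
drive_tool([
  [[-1,0,-0.4,0,0],[-1,0,-0.7,0,0],[-1,0,-1,0,0]],
])

```text
time_s: 25.58
tcp_pos: [0.4628, -0.0049, 0.3249]
eef_rot: [-180.0, -0.1, -179.9]
contact_force: [0.1, 0.0, -1.2]
gripper_width: 0.026
gripper_force: 14.9
```

Emit:
drive_tool([
  [[-1,0,-0.4,0,0],[-1,0,-0.7,0,0],[-1,0,-1,0,0]],
])

```text
time_s: 25.95
tcp_pos: [0.4631, -0.1248, 0.3248]
eef_rot: [180.0, -0.1, -179.9]
contact_force: [2.0, 0.5, -1.0]
gripper_width: 0.026
gripper_force: 14.9
```

Emit:
drive_tool([
  [[-1,0,-0.4,0,0],[-1,0,-0.7,0,0],[-1,0,-1,0,0]],
])

```text
time_s: 26.32
tcp_pos: [0.4635, -0.2447, 0.3246]
eef_rot: [179.9, -0.1, -179.9]
contact_force: [-0.2, 1.1, -1.3]
gripper_width: 0.0261
gripper_force: 14.9
```

Emit:
drive_tool([
  [[-1,-0.05,-0.4,0,0],[-1,-0.1,-0.6,0,0],[-1,-0.15,-0.8,0,0],[-1,-0.15,-0.8,0,0],[-1,-0.15,-0.8,0,0]],
])

```text
time_s: 26.95
tcp_pos: [0.4819, -0.3392, 0.3249]
eef_rot: [179.9, -0.1, -179.9]
contact_force: [0.6, 0.1, -1.1]
gripper_width: 0.0261
gripper_force: 14.9
```

Emit:
drive_tool([
  [[-1,0,-0.21,0.1,0],[-1,0,-0.21,0.4,0],[-1,0,-0.21,0.7,0],[-1,0,-0.21,1,0],[-1,0,-0.21,1,0]],
])

```text
time_s: 27.58
tcp_pos: [0.4807, -0.3632, 0.2036]
eef_rot: [179.9, -0.3, -179.8]
contact_force: [0.2, -0.7, -0.7]
gripper_width: 0.0258
gripper_force: 14.9
```

Emit:
drive_tool([
  [[-1,0,0,0.25,0],[-1,0,0,0.5,0],[-1,0,0,0.75,0],[-1,0,0,0.9,0],[-1,0,0,0.9,0]],
])

```text
time_s: 28.2
tcp_pos: [0.4826, -0.3645, 0.0986]
eef_rot: [-180.0, -0.0, -179.8]
contact_force: [0.6, 0.0, -0.6]
gripper_width: 0.0263
gripper_force: 14.9
```

Emit:
drive_tool([
  [[-1,0,0,0.03,0],[-1,0,0,0.03,0],[0.3,0,0,0.03,0],[0.3,0,0,0.03,0],[0.3,0,0,0.03,0]],
])

```text
time_s: 28.82
tcp_pos: [0.4824, -0.3649, 0.0948]
eef_rot: [-180.0, 0.0, -179.9]
contact_force: [0.3, -0.1, -0.0]
gripper_width: 0.0506
gripper_force: 0.0
```

Emit:
drive_tool([
  [[0.3,0,0,0,0],[0.3,0,0,-0.1,0],[0.3,0,0,-0.4,0],[0.3,0,0,-0.7,0],[0.3,0,0,-1,0]],
])

```text
time_s: 29.45
tcp_pos: [0.4823, -0.3648, 0.2167]
eef_rot: [-180.0, 0.0, -179.9]
contact_force: [0.6, 0.0, 0.1]
gripper_width: 0.0571
gripper_force: 0.0
```

Emit:
drive_tool([
  [[0.5,0,0,-0.4,0],[0.5,-0.3,0,-0.8,0],[0.5,-0.8,0,-0.8,0],[0.5,-0.8,0,-0.8,0],[0.5,-0.8,0,-0.8,0]],
])

```text
time_s: 30.08
tcp_pos: [0.5781, -0.3644, 0.3104]
eef_rot: [180.0, -0.1, -179.9]
contact_force: [-1.0, -0.6, 0.2]
gripper_width: 0.0659
gripper_force: 0.0
```

Run:
```python
from h import *
s=r.get_state(); m=camera_model("wrist"); w=capture("wrist"); cv2.imwrite("pics/w9.png",w[:,:,::-1]); im=capture("side"); cv2.imwrite("pics/s9.png",im[:,:,::-1])
print(s["time_s"],s["tcp_pos"],s["contact_force"],s["gripper_width"],s["gripper_force"])
q=proj("wrist",[(.482,-.364,.117),(.482,-.364,.06),(.45,-.41,.04)],m); print(q,[w[int(v),int(u)] for u,v in q if 0<=v<400])
# grey (unsaturated) pixels within the tub's rim outline
p=proj("wrist",[(.43,-.29,.095),(.43,-.435,.095),(.53,-.435,.095),(.53,-.29,.095)],m).astype(np.int32)
k=np.zeros(w.shape[:2],np.uint8); cv2.fillPoly(k,[p],255); h=cv2.cvtColor(w,cv2.COLOR_RGB2HSV)
g=(k>0)&(h[...,1]<70)&(h[...,2]>40); n,l,st,c=cv2.connectedComponentsWithStats(g.astype(np.uint8)); print(p.tolist(),st.tolist())
a=cv2.imread("pics/side0.png")[:,:,::-1]; b=im
for nm,P in(("bottle",(.587,.262,.05)),("timer",None),("tape",None),("blue",(.385,.049,.06)),("yellow",(.605,.165,.06))):
    u,v=(384,201) if nm=="timer" else (177,309) if nm=="tape" else proj("side",P)[0].astype(int)
    print(nm,np.abs(a[v-15:v+15,u-15:u+15].astype(int)-b[v-15:v+15,u-15:u+15]).mean().round(1))
```

```text
30.075 [ 0.57812082 -0.36441167  0.31036107] [-1.02300194 -0.60617149  0.18242634] 0.0659169715372839 0.0
[[320.   96.6]
 [319.9  99.6]
 [286.9  76.1]] [array([27, 32, 25], dtype=uint8), array([34, 37, 36], dtype=uint8), array([ 96,  54, 120], dtype=uint8)]
[[382, 51], [260, 51], [264, 137], [377, 137]] [[0, 0, 640, 400, 255067], [337, 51, 1, 1, 1], [340, 51, 16, 1, 16], [358, 51, 1, 1, 1], [360, 51, 1, 1, 1], [362, 51, 3, 1, 3], [367, 51, 16, 9, 46], [303, 82, 34, 35, 839], [379, 106, 1, 6, 6], [378, 117, 1, 12, 12], [377, 130, 1, 8, 8]]
bottle 0.8
timer 31.0
tape 1.1
blue 1.6
yellow 1.0
```

The adapter stands in the tub: a grey blob centred at (320,99) with its hole exactly where projected. The timer patch differs from the first picture, so I check that it hasn't moved.

Run:
```python
import cv2,numpy as np
for f in("side0","s3","s7","s9"):
    i=cv2.imread(f"pics/{f}.png")[180:220,366:402]; g=(i.min(2)>110); y,x=np.nonzero(g); print(f,g.sum(),x.mean()+366,y.mean()+180,x.min()+366,x.max()+366,y.min()+180,y.max()+180)
```

```text
side0 370 384.8135135135135 200.0054054054054 372 397 189 211
s3 370 384.85945945945946 200.0 372 398 189 211
s7 370 384.85945945945946 200.0 372 398 189 211
s9 211 380.6872037914692 200.218009478673 373 396 189 211
```

```bash
python3 -c "
from plant import job; print(job.close_job())"
```

```text
the job is handed in; nothing more can be done
None
```

Job handed in at about 30 s: the left adapter slid through the bore into the catch tray, and the right one, never tried in the bore but about 45 mm wide in the pictures, is standing in the tub; bottle and tape match the first picture, and the timer (partly hidden or shaded in the last one) shows no sign of having moved.

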